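# Empty the tipping capsule caddy

## Robot

A 6-joint arm with a two-finger parallel gripper is mounted at the origin on the work surface. World frame = base frame: x ahead of the robot, y to its left, z up, the work surface at z = 0. Lengths are in m, angles in rad, forces in N, time in s.
With the tool pointing down it reaches from about 0.275 to 1 m from the base axis. Payload 8.4 kg.
Tool frame: the origin (TCP) lies midway between the tips of the shut fingers; the grasp point (between the pads) lies 19 mm behind it; z points along the fingers, y is the line along which they close (so a half turn about z gives the same grasp; the last joint's range is limited). The gripper opens to 85 mm and grips with 20 to 120 N. Pads are 22 mm wide; open, the fingers measure 114 mm over their backs; the gripper's body (76 mm by 85 mm) begins 54 mm behind the grasp point. The pads swing forward as they close: fully open they stand 13 mm farther back than shut.
Start: joints at [1.182, 0.353, 1.633, -0, 1.155, -0.002], TCP at [0.236, 0.579, 0.231] pointing down, gripper open.
Joint ranges: [-2.63, 2.63], [-0.92, 2.1], [0.06, 2.66], [-1.3, 4.44], [0, 2.69], [-3.02, 3.02]. Speed limits (rad/s): [2.22, 2.22, 2.79, 3.14, 3.14, 3.14].

## Interface

Orientations are given as a rotation vector (axis times angle).
In Python, from station import arm gives the robot as it stands.
- The arm moves only by the tool drive_tool, never from a script. Its arguments are lists of equal length, an entry for each row: "translation": the shift along the tool's x, y, z in mm, a list of three; "rotation": the turn, a rotation vector about the tool's x, y, z in degrees, a list of three; "gripper": the finger opening in mm, from 0 to 85.4. In form: {"translation": [[tx, ty, tz], ...], "rotation": [[wx, wy, wz], ...], "gripper": [gripper, ...]}. A call has 1 to 8 rows; each row shifts and turns the commanded pose from where the row before left it, along the tool's axes as they then stand; what a row does not reach is not made up. A row lasts 1/8 s, in which the tool goes at most 62.5 mm and 10.7 degrees, less where a joint would pass 70% of its speed; a pose out of reach is approached as far as the arm can. A call is refused whole if a number of a shift passes 62.5 or a number of a turn 10.7, either way. A call with a gripper value outside its range is refused whole. The fingers move at their own pace and stop on an object; "force" is the grip in N (left out, the last holds). Time passes only in rows, so rows that do not move let the fingers close. It gives the time, the measured TCP pose, the force, the opening and the grip force at its end, in the units of the state.
- arm.state(): the state, without advancing time (a new reading comes with each control period).
- arm.get_image(name): name is "scene" or "top" or "wrist"; returns a dict with "color" (420x560x3 uint8, red, green, blue), "fx", "fy", "cx", "cy" (pixels), "extrinsics" (4x4, takes a point from camera to world coordinates). Camera axes: x right, y down, z forward; pixel columns grow to the right and rows downward; lengths in m; the calibration is good to about 2 mm. A picture is of the moment at which its call begins. There is no depth.
- arm.job_done(): hands the job in; it is judged then, once.
The state is a dict: "time": time; "q": joint angles; "qvel": joint speeds; "effort": joint torques, N m; "ee_pos": TCP position; "orientation": TCP orientation; "force": force on the tool from outside, world axes, zero at the start; "torque": the same for the moment, N m; "grip_width": opening from 0.0 (shut) to 1.0 (fully open); "grasp_force": force on a finger pad.
Only numpy, scipy, OpenCV 4.12 (cv2) and the standard library are available. Lean on these libraries where they do the work, as an engineer would, in place of code of your own. Each camera call takes 0.05 s, during which the arm holds its last target. There are 200 camera calls.

## Task

The lid of the recycling tub has flopped back: stand it upright so that it makes a backstop, and let go of it. Then push the tipping caddy over past its catch so that all the used coffee capsules drop into the tub, and ease it back by hand without letting it fall, until the catch has closed and the caddy is fully upright again. Leave the lid standing upright, and the jar, mug and bottle where they are.

Things in the scene. Friction and masses are not known exactly. Their poses are not given: they have to be found in the camera images.
- caddy_stand: Fixed dark-steel stand of the tipping caddy. Origin on the worktop straight below the pivot; own +x is the way the caddy tips (to the tub), y along the pivot axis, z up. Side plates with the pivot pins at y = -96 and +96 mm, 205 mm tall; base plate from x = -135 to +12 mm.
- caddy_pivot (a point): Middle of the caddy's pivot axis, fixed in the stand, 185 mm above its origin; the axis runs along the stand's y. The hinge runs free: tipped past about 1.4 rad the empty caddy leans on to the dumped stop by itself and stays there; brought back below that, it falls back by itself if not held.
- caddy (a joint): Tip angle of the caddy, rad: 0 = upright on its stop, catch closed; grows as it tips towards the tub; stop at 1.85 = fully dumped, pouring wall about 49 degrees down. A sprung roller catch holds it: about 5 N at the handle starts it and it is clear by 0.37 rad; coming back it meets the roller there and stays ajar until pushed on (about 4 N) past 0.2 rad, then snaps shut.
- caddy_lip (a point): Middle of the pouring lip of the stainless caddy, a small skip, 0.55 kg: trough 165 mm wide along the pivot axis, 135 mm long at its top, 100 mm deep, upright back wall, sloping pouring wall in front. Upright, its rim is 247 mm above the worktop and the lip is 75 mm ahead of the pivot; it swings on a radius of 97 mm.
- caddy_handle (a point): Middle of the caddy's light wooden handle: round bar, 10 mm thick, parallel to the pivot axis, 100 mm free between its two arms, 30 mm clear behind the back wall. In the stand's frame, at tip angle a: x = -98 cos a + 65 sin a, z = 185 + 98 sin a + 65 cos a (mm). Can be pinched from above, fingers closing along the stand's x; it turns between the pads.
- tub: Fixed grey-green recycling tub, open box 160 (x) x 200 (y) x 85 mm tall, walls 4 mm, in front of the caddy. Origin at the centre of its underside on the worktop; its +x points away from the caddy, z up.
- lid_hinge (a point): Middle of the lid's hinge axis: on the tub's far rim, at x = 80, z = 86.5 mm in the tub's frame, axis along the tub's y. Stiff friction hinge (0.4 N m, about 2 N at the grip bar): the lid stays where it is left.
- tub_lid (a joint): Opening angle of the tub's orange lid (panel 160 x 200 x 5 mm, 0.18 kg), rad: 0 = flat on the tub, 1.57 = standing upright, more = leaning back, away from the caddy; stop at 2.65. It starts leaned back at 2.2 to 2.6.
- lid_bar (a point): Middle of the light wooden round grip bar along the lid's free edge: 10 mm thick, 100 mm long, parallel to the hinge, 30 mm beyond the panel's edge. In the tub's frame, at lid angle a: x = 80 - 190 cos a + 2.5 sin a, z = 86.5 + 190 sin a + 2.5 cos a (mm). Can be pinched from above, fingers closing along the tub's x, or pushed.
- pod1: Used coffee capsule, dark red aluminium, 37 mm rim diameter, 27.5 mm tall, about 14 g, loose in the caddy at the start. Origin at the centre of its small end, z along its axis.
- pod2: Used coffee capsule, gold aluminium, 37 mm rim diameter, 27.5 mm tall, about 14 g, loose in the caddy at the start. Origin at the centre of its small end, z along its axis.
- pod3: Used coffee capsule, blue aluminium, 37 mm rim diameter, 27.5 mm tall, about 14 g, loose in the caddy at the start. Origin at the centre of its small end, z along its axis.
- pod4: Used coffee capsule, green aluminium, 37 mm rim diameter, 27.5 mm tall, about 14 g, loose in the caddy at the start. Origin at the centre of its small end, z along its axis.
- jar: Jar with an orange cap, 78 mm diameter, 105 mm tall, a bystander. Origin at the centre of its underside.
- mug: Blue ceramic mug with a handle, 82 mm diameter, 95 mm tall, a bystander. Origin at the centre of its underside.
- soap: Amber bottle of washing-up liquid, 60 mm diameter, 185 mm tall, a bystander. Origin at the centre of its underside.
Things that resemble listed ones, but are neither listed nor needed, are in the scene too. What is meant by the pod1 is not brown, pink or white, and is the smaller of those in its own colour.

How it is judged:
On the way, in this order (a step that is already met when the one before it is completed fails the run):
1. the tub's lid stands upright (within 11 degrees) and has been let go of (value of joint tub_lid between 1.37 and 1.77 rad and contact force between the fingers and tub below 0.2 N), for 0.3 s.
2. the caddy is tipped well over towards the tub (past 1.45 rad) with the lid still upright (value of joint caddy above 1.45 rad and value of joint tub_lid between 1.37 and 1.77 rad), for 0.2 s.
3. the caddy is back upright with its catch closed (value of joint caddy below 0.06 rad), for 0.2 s.
At the end, for the whole second after the job is handed in: all four capsules lie at rest inside the tub, below its rim; the caddy is upright with its catch closed (tip angle under 0.06 rad) and still; the lid stands upright (1.37 to 1.77 rad) and still (x of pod1 in the frame of tub between -0.08 and 0.08 m and y of pod1 in the frame of tub between -0.1 and 0.1 m and height (world z) of pod1 between -0.01 and 0.085 m and linear speed of each of pod1, pod2, pod3, pod4 below 0.05 m/s and x of pod2 in the frame of tub between -0.08 and 0.08 m and y of pod2 in the frame of tub between -0.1 and 0.1 m and height (world z) of pod2 between -0.01 and 0.085 m and x of pod3 in the frame of tub between -0.08 and 0.08 m and y of pod3 in the frame of tub between -0.1 and 0.1 m and height (world z) of pod3 between -0.01 and 0.085 m and x of pod4 in the frame of tub between -0.08 and 0.08 m and y of pod4 in the frame of tub between -0.1 and 0.1 m and height (world z) of pod4 between -0.01 and 0.085 m and value of joint tub_lid between 1.37 and 1.77 rad and value of joint caddy below 0.06 rad and velocity of joint caddy between -0.1 and 0.1 rad/s and velocity of joint tub_lid between -0.1 and 0.1 rad/s); the robot touches nothing.
It fails at once if the caddy falls back instead of being eased (it swings back faster than 3 rad/s) (velocity of joint caddy below -3 rad/s and value of joint caddy between 0.2 and 1.2 rad).
It fails at once if the jar, mug or bottle is moved more than 30 mm or tipped (distance of any of jar, mug, soap from where it was at the start of the episode above 0.03 m or angle between any of jar, mug, soap's own z axis and vertical above 0.35 rad).
It also fails if it takes over 58 s, if anything falls off the work surface, if the arm or the gripper's body presses on something with over 40 N, if the wrist force passes 120 N, or if a joint passes its speed limit or range.

## Working session

There is one attempt and no reset: what is moved stays moved. The work goes in short steps, Python scripts to look and compute and a tool call to move; the robot and the scene stay as the last step left them, time stands still between calls to the robot, and variables do not carry over. Pictures are saved under pics/ and viewed, at most 10 in all, crops included, and the job is handed in when it is done.

Besides the shell and the picture viewer there is one more tool, called after "Request:" as a command line: name --argument value ..., lists and objects as JSON in quotes. drive_tool: Moves the arm, as the interface text tells. Its arguments: {"type":"object","properties":{"translation":{"type":"array"},"rotation":{"type":"array"},"gripper":{"type":"array"},"force":{"type":"number"}},"required":["translation","rotation","gripper"]}

```bash
mkdir -p pics; python3 - <<'E'
from station import arm
import cv2,pickle
d={}
for n in("scene","top"):
    i=arm.get_image(n); d[n]=i
    cv2.imwrite(f"pics/{n}0.png",cv2.resize(i["color"][:,:,::-1],(800,600),interpolation=cv2.INTER_CUBIC))
    print(n,i["fx"],i["cx"],i["cy"],i["extrinsics"].round(3).tolist() if hasattr(i["extrinsics"],'round') else i["extrinsics"])
pickle.dump(d,open("im0.pkl","wb"))
print(arm.state())
E
```

```text
scene 420.71164639973017 283.427376128626 206.40562611708245 [[0.717, 0.351, -0.603, 1.224], [0.697, -0.385, 0.605, -0.661], [-0.02, -0.854, -0.52, 0.739], [0.0, 0.0, 0.0, 1.0]]
top 419.5760708767364 280.27137573886563 212.21375404440988 [[0.006, -0.985, 0.171, 0.405], [-1.0, -0.01, -0.022, 0.027], [0.024, -0.171, -0.985, 1.185], [0.0, 0.0, 0.0, 1.0]]
{'time': 0.1, 'q': array([ 1.18157073e+00,  3.53612026e-01,  1.63402923e+00, -1.22782372e-05,
        1.15518266e+00, -2.41898388e-03]), 'qvel': array([ 0.00015879, -0.00068838, -0.00334717,  0.00037996,  0.00043303,
        0.00069881]), 'effort': array([ 1.00807578e-03, -6.06365204e+01, -3.42821109e+01,  1.27845892e-04,
        4.03995509e-03, -1.62705851e-05]), 'ee_pos': array([0.23563127, 0.57844301, 0.23062911]), 'orientation': array([-6.03761971e-01, -3.08279683e+00,  1.90039754e-03]), 'force': array([ 0.41764537, -0.27135113, -0.21896433]), 'torque': array([ 0.01506608, -0.01693421, -0.01238056]), 'grasp_force': 0.0, 'grip_width': 0.995446690523869}
```

View pics/scene0.png

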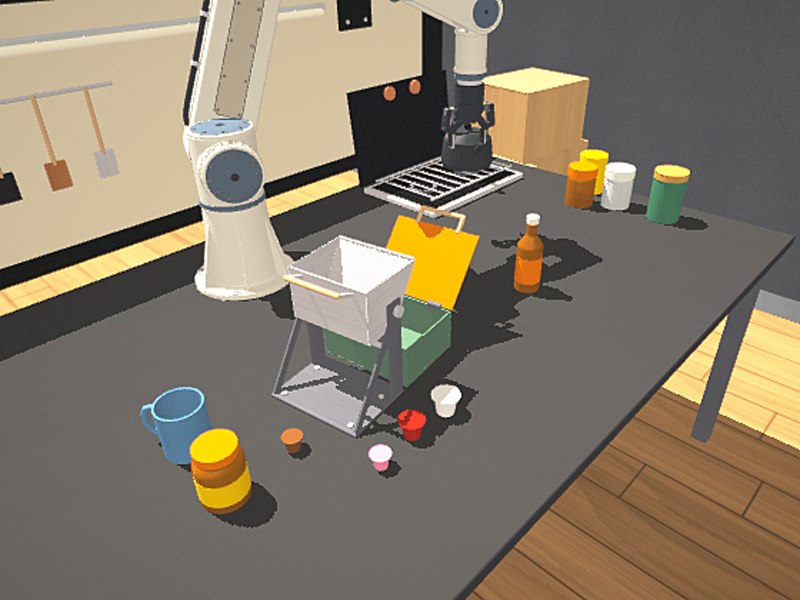

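View pics/top0.png

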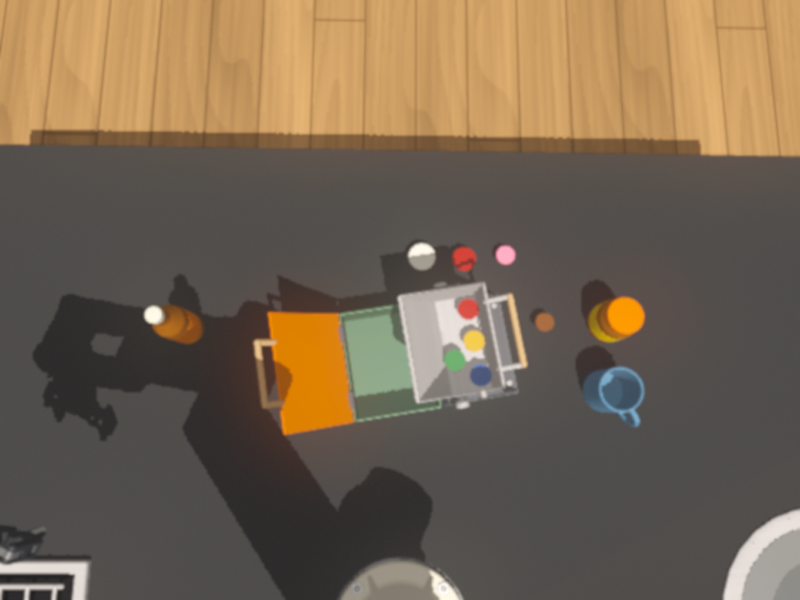

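The scene view shows the caddy (handle at about (318,285)), the tub behind it and the lid leaning back (bar about (440,213)). The top view shows the handle at about (518,330), the lid bar at (264,373), the jar at (620,318), the mug at (615,390) and the bottle at (175,322). I'll enlarge both to get exact points.

```bash
python3 - <<'E'
import cv2,pickle,numpy as np
d=pickle.load(open("im0.pkl","rb"))
a=d["top"]["color"][190:310,170:380,::-1]
cv2.imwrite("pics/topc.png",cv2.resize(a,None,fx=3.8,fy=3.8,interpolation=cv2.INTER_CUBIC))
b=d["scene"]["color"][140:310,180:350,::-1]
cv2.imwrite("pics/scenec.png",cv2.resize(b,None,fx=3.5,fy=3.5,interpolation=cv2.INTER_CUBIC))
E
```

```text
(no output)
```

View pics/topc.png

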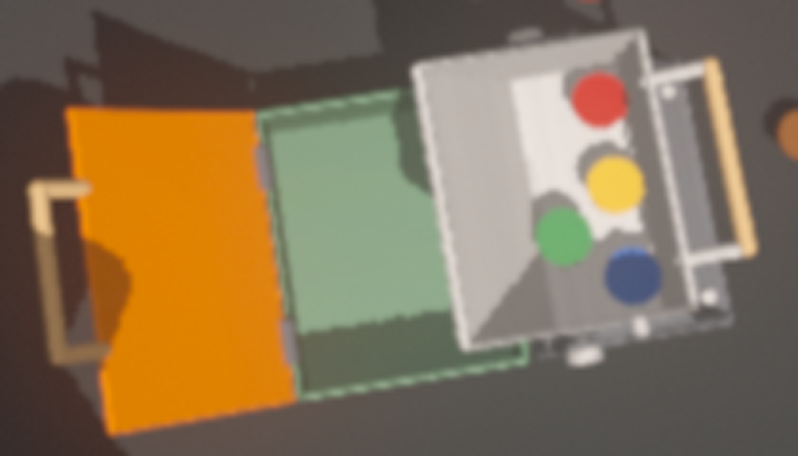

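View pics/scenec.png

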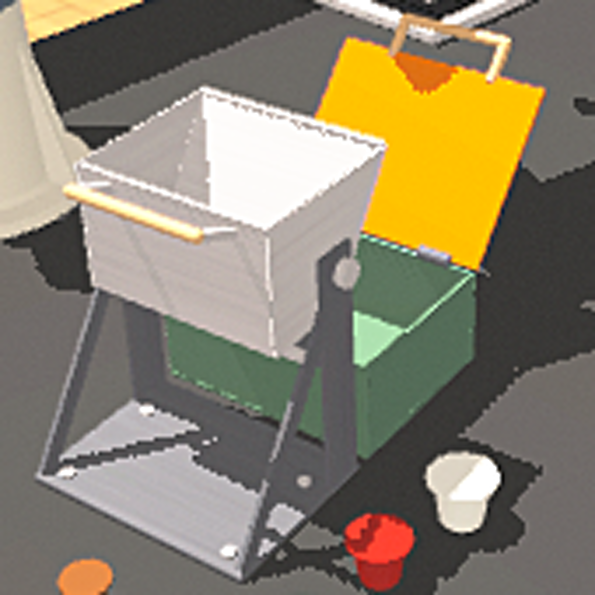

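```bash
cat > geo.py <<'E'
import numpy as np,pickle
from scipy.optimize import least_squares
d=pickle.load(open("im0.pkl","rb"))
def proj(P,c):
    i=d[c];E=np.array(i["extrinsics"]);p=(np.array(P)-E[:3,3])@E[:3,:3]
    return np.array([i["fx"]*p[0]/p[2]+i["cx"],i["fy"]*p[1]/p[2]+i["cy"]])
def px(c,u,v): return np.array([u/3.8+170,v/3.8+190]) if c=="top" else np.array([u/3.5+180,v/3.5+140])
def W(x,y,t,p): c,s=np.cos(t),np.sin(t);return [x+c*p[0]-s*p[1],y+s*p[0]+c*p[1],p[2]]
C=[("top",416,66,75,-82,247),("top",465,349,75,82,247),("top",711,60,-98,-1,250),("top",750,255,-98,1,250),
("scene",65,189,-98,1,250),("scene",202,236,-98,-1,250),("scene",205,88,75,82,247),("scene",385,147,75,-82,247),
("scene",77,163,-60,82,247),("scene",270,231,-60,-82,247),("scene",40,478,-135,96,3),("scene",243,580,-135,-96,3)]
def fc(v):
    r=[]
    for c,u,w,x,y,z in C:
        if abs(y)==1:y*=v[3]*1000
        r+=list(proj(W(*v[:3],np.array([x,y,z])/1e3),c)-px(c,u,w))
    return np.array(r)
T=[("top",260,115,80,-100,85),("top",297,400,80,100,85),("top",525,362,-80,100,85),("scene",476,272,80,-100,85),("scene",365,458,-80,-100,0),("scene",365,365,-80,-100,85)]
L=[("top",67,107,160,-100),("top",110,434,160,100),("scene",345,38,160,100),("scene",545,88,160,-100),
("top",38,185,190,-1),("top",60,360,190,1),("scene",402,18,190,1),("scene",508,42,190,-1)]
def ft(v):
    r=[];a=v[3]
    for c,u,w,*p in T: r+=list(proj(W(*v[:3],np.array(p)/1e3),c)-px(c,u,w))
    for c,u,w,R,y in L:
        if abs(y)==1:y*=v[4]*1000
        p=[80-R*np.cos(a)+2.5*np.sin(a),y,86.5+R*np.sin(a)+2.5*np.cos(a)]
        r+=list(proj(W(*v[:3],np.array(p)/1e3),c)-px(c,u,w))
    return np.array(r)
if __name__=="__main__":
    rc=least_squares(fc,[0.4,0,1.6,.05],loss="soft_l1");rt=least_squares(ft,[0.4,.15,1.6,2.4,.05],loss="soft_l1")
    for r,f in((rc,fc),(rt,ft)):
        print(r.x.round(4));print(f(r.x).reshape(-1,2).round(1).tolist())
    np.savez("fit.npz",c=rc.x,t=rt.x)
E
python3 geo.py
```

```text
[ 0.511  -0.0801  1.7464  0.0594]
[[-0.2, 0.5], [-0.6, -2.0], [-1.3, -0.9], [-1.0, -0.7], [0.1, 0.2], [-0.2, 0.8], [-0.6, 0.8], [-1.2, -0.9], [1.0, -0.2], [-1.2, -1.2], [-1.0, 0.7], [-2.2, 0.0]]
[0.4912 0.0225 1.7384 2.2754 0.0525]
[[-2.0, -0.9], [-0.6, 0.1], [0.7, -0.1], [-0.4, -0.0], [0.1, 0.4], [-0.5, 1.6], [0.1, 0.1], [-0.3, 0.1], [-0.0, -0.4], [-0.4, 0.3], [-0.2, -0.2], [-0.3, -0.1], [-0.2, -0.4], [-0.6, 0.2]]
```

```bash
cat > h.py <<'E'
import numpy as np
from scipy.spatial.transform import Rotation as R
from station import arm
f=np.load("fit.npz");c,t=f["c"],f["t"]
def fr(v,x,z): return np.array([v[0]+np.cos(v[2])*x/1e3,v[1]+np.sin(v[2])*x/1e3,z/1e3])
bar=lambda a:fr(t,80-190*np.cos(a)+2.5*np.sin(a),86.5+190*np.sin(a)+2.5*np.cos(a))
han=lambda a:fr(c,-98*np.cos(a)+65*np.sin(a),185+98*np.sin(a)+65*np.cos(a))
def to(P,yaw,pos=None):
    s=arm.state();M=R.from_rotvec(s["orientation"])
    # desired: z down, tool y at yaw
    y=np.array([np.cos(yaw),np.sin(yaw),0]);z=np.array([0,0,-1.]);D=R.from_matrix(np.c_[np.cross(y,z),y,z])
    print("TCP",s["ee_pos"].round(4),"d tool mm",(M.inv().apply(P-s["ee_pos"])*1e3).round(1),
     "d in final frame",(D.inv().apply(P-s["ee_pos"])*1e3).round(1),"turn deg",np.degrees((M.inv()*D).as_rotvec()).round(2),"t",s["time"],"q6",s["q"][5].round(2),"F",s["force"].round(1),"grip",s["grip_width"].round(3),s["grasp_force"])
E
python3 - <<'E'
from h import *
print(bar(t[3]),bar(1.57),han(0),han(1.5))
up=np.array([0,0,.08])
to(bar(t[3])+up,t[2])
import pickle
d=pickle.load(open("im0.pkl","rb"))["top"];E=np.array(d["extrinsics"])
for n,u,v,z in(("soap",152,314,.185),("jar",625,316,.105),("mug",618,388,.095)):
    r=E[:3,:3]@[(u*.7-d["cx"])/d["fx"],(v*.7-d["cy"])/d["fy"],1];print(n,E[:3,3]+r*(z-E[2,3])/r[2])
E
```

```text
[0.45703669 0.22460986 0.22963266] [0.47749451 0.1036999  0.27650193] [ 0.52809365 -0.1765757   0.25      ] [ 0.50085697 -0.02306834  0.28735243]Traceback (most recent call last):
  File "<stdin>", line 4, in <module>
  File "h.py", line 13, in to
    "d in final frame",(D.inv().apply(P-s["ee_pos"])*1e3).round(1),"turn deg",np.degrees((M.inv()*D).as_rotvec()).round(2),"t",s["time"],"q6",s["q"][5].round(2),"F",s["force"].round(1),"grip",s["grip_width"].round(3),s["grasp_force"])
                                                                                                                                                                                                ^^^^^^^^^^^^^^^^^^^^^
AttributeError: 'float' object has no attribute 'round'
```

Request:
drive_tool --translation '[[0,0,-40],[0,0,-40],[0,0,-10]]' --rotation '[[0,0,-10.6],[0,0,-10.6],[0,0,-10.6]]' --gripper '[60,60,60]' --force 30

```text
time: 0.48
ee_pos: [0.2361, 0.5798, 0.324]
orientation: [-0.273, 3.128, 0.005]
force: [0.8, 0.3, -1.1]
grip_width: 0.698
grasp_force: 0.0
```

```bash
sed -i 's/s\["grip_width"\].round(3)/s["grip_width"]/' h.py; python3 - <<'E'
from h import *
up=np.array([0,0,.08])
to(bar(t[3])+up,t[2])
import pickle
d=pickle.load(open("im0.pkl","rb"))["top"];E=np.array(d["extrinsics"])
for n,u,v,z in(("soap",152,314,.185),("jar",625,316,.105),("mug",618,388,.095)):
    r=E[:3,:3]@[(u*.7-d["cx"])/d["fx"],(v*.7-d["cy"])/d["fy"],1];print(n,E[:3,3]+r*(z-E[2,3])/r[2])
E
```

```text
TCP [0.2361 0.5798 0.324 ] d tool mm [-155.9 -388.2   13.5] d in final frame [-158.6 -387.1   14.4] turn deg [0.18 0.11 0.39] t 0.475 q6 -0.56 F [ 0.8  0.3 -1.1] grip 0.6976652099769786 0.0
soap [0.55685547 0.41944028 0.185     ]
jar [ 0.57328244 -0.41075771  0.105     ]
mug [ 0.44235025 -0.39414834  0.095     ]
```

Request:
drive_tool --translation '[[-20,-48.5,0],[-20,-48.5,0],[-20,-48.5,0],[-20,-48.5,0],[-20,-48.5,0],[-20,-48.5,0],[-20,-48.5,5],[-18,-48,9]]' --rotation '[[0,0,0],[0,0,0],[0,0,0],[0,0,0],[0,0,0],[0,0,0],[0,0,0],[0,0,0]]' --gripper '[60,60,60,60,60,60,60,60]'

```text
time: 1.48
ee_pos: [0.4572, 0.2217, 0.3073]
orientation: [-0.264, 3.13, 0.0]
force: [1.0, 0.5, -0.4]
grip_width: 0.703
grasp_force: 0.0
```

```bash
python3 - <<'E'
from h import *
to(bar(t[3])-[0,0,.014],t[2])
E
```

```text
TCP [0.4572 0.2217 0.3073] d tool mm [-0.3  2.8 91.6] d in final frame [-0.3  2.9 91.6] turn deg [0.01 0.03 0.04] t 1.475 q6 -1.29 F [ 1.   0.5 -0.4] grip 0.7025162129485236 0.0
```

Request:
drive_tool --translation '[[0,3,25],[0,0,25],[0,0,25],[0,0,16],[0,0,0],[0,0,0],[0,0,0],[0,0,0]]' --rotation '[[0,0,0],[0,0,0],[0,0,0],[0,0,0],[0,0,0],[0,0,0],[0,0,0],[0,0,0]]' --gripper '[60,60,60,60,30,0,0,0]' --force 30

```text
time: 2.48
ee_pos: [0.4564, 0.2269, 0.2174]
orientation: [-0.264, 3.129, 0.002]
force: [-0.9, 3.3, 5.4]
grip_width: 0.106
grasp_force: 29.6
```

```bash
python3 - <<'E'
from h import *
to(bar(t[3])-[0,0,.014],t[2])
p=[bar(a) for a in np.linspace(t[3],1.57,13)]
u=np.array([np.cos(t[2]),np.sin(t[2]),0])
for q in np.diff(p,axis=0): print((q@u*1e3).round(1),(-q[2]*1e3).round(1))
E
```

```text
TCP [0.4564 0.2269 0.2174] d tool mm [-0.2 -2.3  1.7] d in final frame [-0.2 -2.3  1.7] turn deg [0.07 0.1  0.03] t 2.475 q6 -1.28 F [-0.9  3.3  5.4] grip 0.10634442127957731 29.617957770824432
-8.6 -7.1
-9.0 -6.6
-9.4 -6.0
-9.7 -5.5
-10.0 -4.9
-10.3 -4.3
-10.5 -3.7
-10.7 -3.1
-10.9 -2.4
-11.0 -1.8
-11.1 -1.1
-11.2 -0.5
```

Request:
drive_tool --translation '[[0,-8.6,-7],[0,-9,-6.6],[0,-9.4,-6],[0,-9.7,-5.5],[0,-10,-5],[0,-10.3,-4.3],[0,-10.5,-3.7],[0,-10.7,-3]]' --rotation '[[0,0,0],[0,0,0],[0,0,0],[0,0,0],[0,0,0],[0,0,0],[0,0,0],[0,0,0]]' --gripper '[0,0,0,0,0,0,0,0]'

```text
time: 3.48
ee_pos: [0.4695, 0.1499, 0.2587]
orientation: [-0.264, 3.129, 0.004]
force: [-1.6, 4.0, 6.0]
grip_width: 0.102
grasp_force: 30.6
```

Request:
drive_tool --translation '[[0,-11,-2.4],[0,-11,-1.8],[0,-11,-1.1],[0,-13,-0.5],[0,0,0],[0,0,0]]' --rotation '[[0,0,0],[0,0,0],[0,0,0],[0,0,0],[0,0,0],[0,0,0]]' --gripper '[0,0,0,0,0,0]'

```text
time: 4.22
ee_pos: [0.4773, 0.1031, 0.2636]
orientation: [-0.263, 3.129, -0.002]
force: [1.0, -0.9, 6.7]
grip_width: 0.1
grasp_force: 31.4
```

```bash
python3 - <<'E'
from h import *
to(bar(1.57)-[0,0,.014],t[2])
E
```

```text
TCP [0.4773 0.1031 0.2636] d tool mm [-0.3  0.6  1.1] d in final frame [-0.3  0.5  1.1] turn deg [-0.07  0.06  0.01] t 4.225 q6 -1.53 F [ 1.  -0.9  6.7] grip 0.10023159289269151 31.431596875190735
```

Request:
drive_tool --translation '[[0,0,0],[0,0,0],[0,0,0],[0,0,-20],[0,0,-40],[0,0,-40],[0,0,0]]' --rotation '[[0,0,0],[0,0,0],[0,0,0],[0,0,0],[0,0,0],[0,0,0],[0,0,0]]' --gripper '[25,45,45,45,40,24,24]'

```text
time: 5.1
ee_pos: [0.4781, 0.1041, 0.3661]
orientation: [-0.264, 3.125, 0.001]
force: [0.3, -0.5, -1.2]
grip_width: 0.28
grasp_force: 0.0
```

```bash
python3 - <<'E'
from h import *
import cv2
to(han(0)+[0,0,.10],c[2])
a=arm.get_image("scene")["color"][100:310,150:360,::-1]
b=arm.get_image("wrist")["color"][:,:,::-1]
cv2.imwrite("pics/s1.png",np.hstack([cv2.resize(a,(400,400),interpolation=cv2.INTER_CUBIC),cv2.resize(b,(400,400))]))
E
```

```text
TCP [0.4781 0.1041 0.3661] d tool mm [  -2.2 -285.1   16.1] d in final frame [-2.000e-01 -2.851e+02  1.610e+01] turn deg [ 0.01  0.3  -0.42] t 5.1 q6 -1.53 F [ 0.3 -0.5 -1.2] grip 0.2796244011201504 0.0
```

View pics/s1.png

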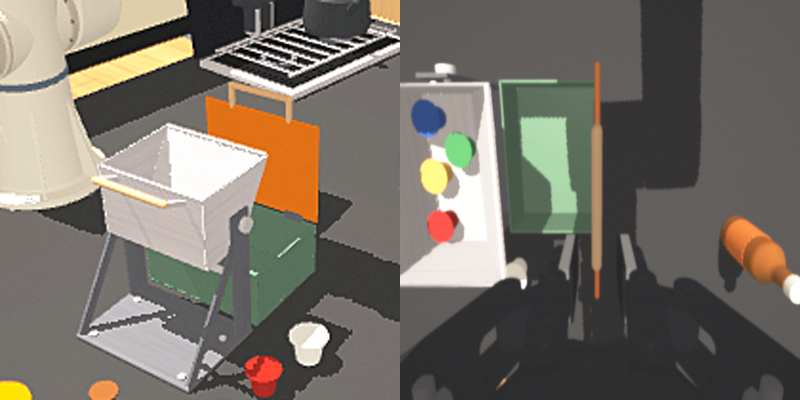

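The lid stands upright and is free (in the left half the panel runs from (206,97) to (318,222)). The wrist view shows the four capsules in the caddy. Next I go over the handle.

Request:
drive_tool --translation '[[0,-45,0],[0,-45,0],[0,-45,0],[0,-45,0],[-1,-45,0],[-1,-45,0],[0,-15,16],[0,0,0]]' --rotation '[[0,0,-0.4],[0,0,0],[0,0,0],[0,0,0],[0,0,0],[0,0,0],[0,0,0],[0,0,0]]' --gripper '[24,24,24,24,24,24,24,24]'

```text
time: 6.2
ee_pos: [0.5267, -0.1765, 0.3442]
orientation: [0.272, -3.125, -0.004]
force: [0.1, 0.5, -0.5]
grip_width: 0.282
grasp_force: 0.0
```

```bash
python3 - <<'E'
from h import *
import cv2
to(han(0)-[0,0,.014],c[2])
i=arm.get_image("wrist");E=np.array(i["extrinsics"])
def pj(P):
    p=(P-E[:3,3])@E[:3,:3];return (i["fx"]*p[0]/p[2]+i["cx"],i["fy"]*p[1]/p[2]+i["cy"])
s=800/560
im=cv2.resize(i["color"][:,:,::-1],(800,600),interpolation=cv2.INTER_CUBIC)
lat=np.array([-np.sin(c[2]),np.cos(c[2]),0])
for k in(-.05,0,.05):
    q=pj(han(0)+k*lat);cv2.circle(im,(int(q[0]*s),int(q[1]*s)),3,(0,255,0),-1);print(np.array(q)*s)
cv2.imwrite("pics/w1.png",im)
E
```

```text
TCP [ 0.5267 -0.1765  0.3442] d tool mm [ -1.9  -0.6 108.2] d in final frame [ -1.4  -0.3 108.2] turn deg [ 0.16 -0.25 -0.11] t 6.2 q6 -2.07 F [ 0.1  0.5 -0.5] grip 0.28195119222677084 0.0
[391.61770502 391.58386825]
[391.34701088 300.40425404]
[391.04667206 199.2392377 ]
```

View pics/w1.png

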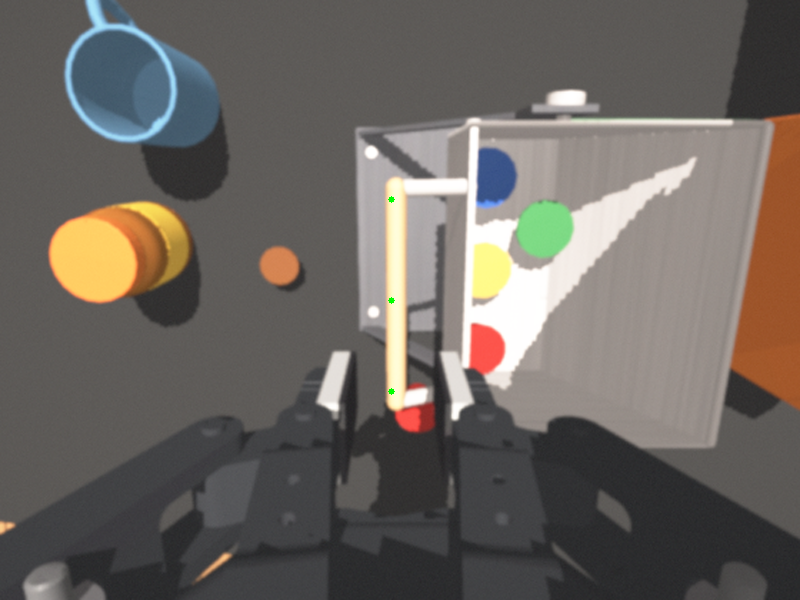

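The bar's centre is at about u=396, against 391 predicted, so it lies about 2.5 mm further towards the caddy. It is well centred between the fingers and the gap to the back wall is clear. I descend with that correction.

Request:
drive_tool --translation '[[-1,2,25],[0,0,25],[0,0,25],[0,0,20],[0,0,13],[0,0,0],[0,0,0],[0,0,0]]' --rotation '[[0,0,0],[0,0,0],[0,0,0],[0,0,0],[0,0,0],[0,0,0],[0,0,0],[0,0,0]]' --gripper '[24,24,24,24,24,0,0,0]' --force 30

```text
time: 7.25
ee_pos: [0.5282, -0.1742, 0.2394]
orientation: [0.275, -3.129, -0.0]
force: [-4.0, -1.1, -1.3]
grip_width: 0.097
grasp_force: 29.3
```

```bash
python3 - <<'E'
from h import *
to(han(0)-[0,0,.014],c[2])
A=np.r_[0:1.84:25j]
X=-98*np.cos(A)+65*np.sin(A);Z=185+98*np.sin(A)+65*np.cos(A)
for a,q,r in zip(A[1:],np.diff(X),np.diff(Z)):print(a.round(2),q.round(1),(-r).round(1))
E
```

```text
TCP [ 0.5282 -0.1742  0.2394] d tool mm [ 0.5 -2.3  3.4] d in final frame [ 0.5 -2.3  3.4] turn deg [ 0.02 -0.05 -0.01] t 7.25 q6 -2.07 F [-4.  -1.1 -1.3] grip 0.09655660260703325 29.332090616226196
0.08 5.3 -7.3
0.15 5.8 -6.9
0.23 6.3 -6.4
0.31 6.8 -5.9
0.38 7.2 -5.4
0.46 7.6 -4.8
0.54 8.0 -4.2
0.61 8.3 -3.6
0.69 8.5 -3.0
0.77 8.7 -2.3
0.84 8.9 -1.6
0.92 9.0 -0.9
1.0 9.0 -0.2
1.07 9.0 0.4
1.15 8.9 1.1
1.23 8.8 1.8
1.3 8.7 2.5
1.38 8.4 3.1
1.46 8.2 3.8
1.53 7.9 4.4
1.61 7.5 5.0
1.69 7.1 5.5
1.76 6.7 6.1
1.84 6.2 6.6
```

Request:
drive_tool --translation '[[0,5.3,-7.3],[0,5.8,-6.9],[0,6.3,-6.4],[0,6.8,-5.9],[0,7.2,-5.4],[0,7.6,-4.8],[0,8,-4.2],[0,8.3,-3.6]]' --rotation '[[0,0,0],[0,0,0],[0,0,0],[0,0,0],[0,0,0],[0,0,0],[0,0,0],[0,0,0]]' --gripper '[0,0,0,0,0,0,0,0]'

```text
time: 8.25
ee_pos: [0.5187, -0.12, 0.2849]
orientation: [-0.275, 3.13, -0.002]
force: [-4.8, -4.1, 3.0]
grip_width: 0.099
grasp_force: 29.8
```

Request:
drive_tool --translation '[[0,8.5,-3],[0,8.7,-2.3],[0,8.9,-1.6],[0,9,-0.9],[0,9,-0.2],[0,9,0.4],[0,8.9,1.1],[0,8.8,1.8]]' --rotation '[[0,0,0],[0,0,0],[0,0,0],[0,0,0],[0,0,0],[0,0,0],[0,0,0],[0,0,0]]' --gripper '[0,0,0,0,0,0,0,0]'

```text
time: 9.25
ee_pos: [0.5069, -0.0496, 0.2888]
orientation: [-0.275, 3.128, -0.0]
force: [-1.0, -1.6, 0.5]
grip_width: 0.101
grasp_force: 30.7
```

Request:
drive_tool --translation '[[0,8.7,2.5],[0,8.4,3.1],[0,8.2,3.8],[0,7.9,4.4],[0,7.5,5],[0,7.1,5.5],[0,6.7,6.1],[0,5,5]]' --rotation '[[0,0,0],[0,0,0],[0,0,0],[0,0,0],[0,0,0],[0,0,0],[0,0,0],[0,0,0]]' --gripper '[0,0,0,0,0,0,0,0]'

```text
time: 10.25
ee_pos: [0.4965, 0.0087, 0.2526]
orientation: [-0.275, 3.129, -0.0]
force: [3.6, -0.2, 0.4]
grip_width: 0.098
grasp_force: 30.3
```

```bash
python3 - <<'E'
from h import *
import cv2
to(han(1.8)-[0,0,.014],c[2])
a=arm.get_image("scene")["color"][100:310,150:360,::-1]
b=arm.get_image("top")["color"][170:330,180:380,::-1]
cv2.imwrite("pics/s2.png",np.hstack([cv2.resize(a,(400,400),interpolation=cv2.INTER_CUBIC),cv2.resize(b,(400,400))]))
E
```

```text
TCP [0.4965 0.0087 0.2526] d tool mm [ 1.3 -4.4  0.9] d in final frame [ 1.3 -4.4  0.9] turn deg [-0.01  0.03 -0.01] t 10.25 q6 -1.73 F [ 3.6 -0.2  0.4] grip 0.09832875198318623 30.329512059688568
```

View pics/s2.png

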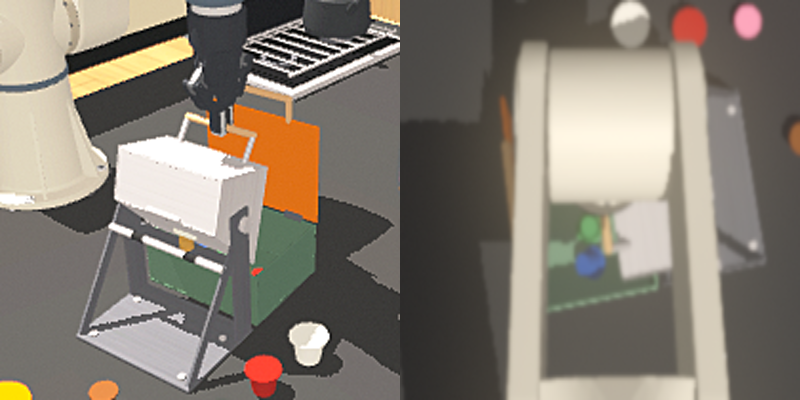

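The caddy is dumped and the lid is still upright. Green and blue are in the tub in the top view, red is at (258,270) by the near wall, and gold is at (187,242). I push on to the stop, wait and look again.

Request:
drive_tool --translation '[[0,2,2],[0,-4,-4],[0,4,4],[0,-4,-4],[0,4,4],[0,0,0],[0,0,0],[0,0,0]]' --rotation '[[0,0,0],[0,0,0],[0,0,0],[0,0,0],[0,0,0],[0,0,0],[0,0,0],[0,0,0]]' --gripper '[0,0,0,0,0,0,0,0]'

```text
time: 11.35
ee_pos: [0.4963, 0.0095, 0.2515]
orientation: [-0.275, 3.129, -0.003]
force: [2.2, -6.9, 8.1]
grip_width: 0.098
grasp_force: 31.2
```

```bash
python3 - <<'E'
from h import *
import cv2
to(han(1.85)-[0,0,.014],c[2])
a=arm.get_image("scene")["color"][160:270,180:290,::-1]
b=arm.get_image("wrist")["color"][:,:,::-1]
cv2.imwrite("pics/s3.png",np.hstack([cv2.resize(a,(400,400),interpolation=cv2.INTER_CUBIC),cv2.resize(b,(400,400))]))
E
```

```text
TCP [0.4963 0.0095 0.2515] d tool mm [ 1.2 -1.3  4.2] d in final frame [ 1.2 -1.3  4.2] turn deg [-0.12  0.04 -0.01] t 11.35 q6 -1.73 F [ 2.2 -6.9  8.1] grip 0.0977087677883553 31.199014484882355
```

View pics/s3.png

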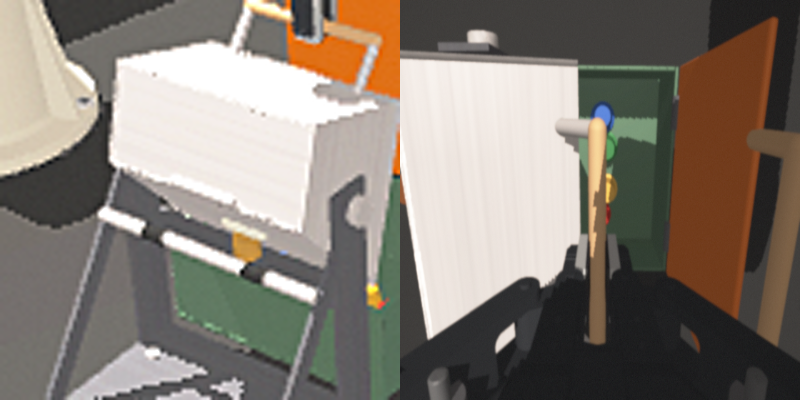

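All four capsules show in the tub in the wrist view: blue (602,115), green (608,150), gold (610,188) and red (606,213). Now I ease the caddy back along the same arc.

Request:
drive_tool --translation '[[0,-7,-7],[0,-6.7,-6.1],[0,-7.1,-5.5],[0,-7.5,-5],[0,-7.9,-4.4],[0,-8.2,-3.8],[0,-8.4,-3.1],[0,-8.7,-2.5]]' --rotation '[[0,0,0],[0,0,0],[0,0,0],[0,0,0],[0,0,0],[0,0,0],[0,0,0],[0,0,0]]' --gripper '[0,0,0,0,0,0,0,0]'

```text
time: 12.45
ee_pos: [0.5068, -0.0496, 0.2887]
orientation: [-0.275, 3.129, 0.003]
force: [3.0, 3.3, 4.8]
grip_width: 0.102
grasp_force: 31.3
```

Request:
drive_tool --translation '[[0,-8.8,-1.8],[0,-8.9,-1.1],[0,-9,-0.4],[0,-9,0.2],[0,-9,0.9],[0,-8.9,1.6],[0,-8.7,2.3],[0,-8.5,3]]' --rotation '[[0,0,0],[0,0,0],[0,0,0],[0,0,0],[0,0,0],[0,0,0],[0,0,0],[0,0,0]]' --gripper '[0,0,0,0,0,0,0,0]'

```text
time: 13.45
ee_pos: [0.5188, -0.1206, 0.2834]
orientation: [0.275, -3.129, 0.0]
force: [1.2, 1.3, 2.0]
grip_width: 0.102
grasp_force: 31.7
```

Request:
drive_tool --translation '[[0,-8.3,3.6],[0,-8,4.2],[0,-7.6,4.8],[0,-7.2,5.4],[0,-6.8,5.9],[0,-6.3,6.4],[0,-5.8,6.9],[0,-5.3,7.3]]' --rotation '[[0,0,0],[0,0,0],[0,0,0],[0,0,0],[0,0,0],[0,0,0],[0,0,0],[0,0,0]]' --gripper '[0,0,0,0,0,0,0,0]'

```text
time: 14.45
ee_pos: [0.5286, -0.175, 0.2384]
orientation: [0.275, -3.129, 0.0]
force: [0.5, -0.8, 0.4]
grip_width: 0.099
grasp_force: 32.1
```

Request:
drive_tool --translation '[[0,-1,2],[0,0,0],[0,0,0]]' --rotation '[[0,0,0],[0,0,0],[0,0,0]]' --gripper '[0,0,0]'

```text
time: 14.82
ee_pos: [0.5286, -0.1753, 0.2378]
orientation: [0.275, -3.129, -0.001]
force: [-4.0, 1.8, 8.2]
grip_width: 0.101
grasp_force: 33.0
```

Request:
drive_tool --translation '[[0,0,0],[0,0,0],[0,0,0],[0,0,-20],[0,0,-40],[0,0,-40],[0,-40,-20],[0,-40,0]]' --rotation '[[0,0,0],[0,0,0],[0,0,0],[0,0,0],[0,0,0],[0,0,0],[0,0,0],[0,0,0]]' --gripper '[22,22,22,22,22,22,22,22]'

```text
time: 15.82
ee_pos: [0.5439, -0.2552, 0.3596]
orientation: [-0.276, 3.126, -0.003]
force: [0.9, 0.2, -0.3]
grip_width: 0.256
grasp_force: 0.0
```

```bash
python3 - <<'E'
from h import *
import cv2
to(han(0)-[0,0,.014],c[2])
a=arm.get_image("scene")["color"][100:310,150:360,::-1]
b=arm.get_image("top")["color"][170:330,180:380,::-1]
cv2.imwrite("pics/s4.png",np.hstack([cv2.resize(a,(400,400),interpolation=cv2.INTER_CUBIC),cv2.resize(b,(400,400))]))
E
```

```text
TCP [ 0.5439 -0.2552  0.3596] d tool mm [  2.2  80.5 123.4] d in final frame [  1.8  80.2 123.6] turn deg [-0.13  0.19  0.04] t 15.825 q6 -2.19 F [ 0.9  0.2 -0.3] grip 0.2561579601943779 0.0
```

View pics/s4.png

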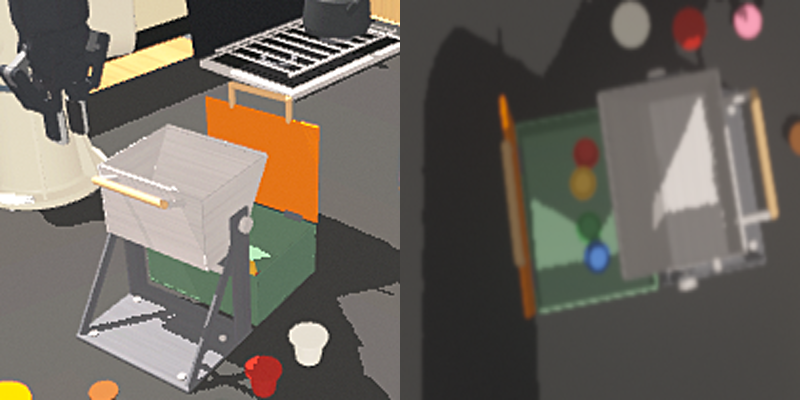

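The caddy is empty and upright, in the same pose as before. All four capsules lie in the tub (right half: (585,153), (583,183), (590,225), (597,256)), and the lid is upright. Handing in.

```bash
python3 -c "
from station import arm
print(arm.job_done())"
```

```text
the job is handed in; nothing more can be done
None
```

The job is handed in at about 16 s on the robot's clock: in the last picture the lid stands upright, all four capsules are in the tub, the caddy is empty and back upright after being eased onto its stop, and the gripper touches nothing. The hand-in gave no verdict.

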